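Lock the keyhole carrier onto its board and load two pinning blocks

ROBOT

A 6-joint arm with a two-finger parallel gripper is mounted at the origin on the work surface; the furniture and walls round the work are solid. World frame = base frame: x ahead of the robot, y to its left, z up, the work surface at z = 0. Lengths are in m, angles in rad, forces in N, time in s.
With the tool pointing down it reaches from about 0.375 to 0.925 m from the base axis. Payload 5.7 kg.
Tool frame: the origin (TCP) lies between the finger pads; the fingertips stand 17 mm ahead of it and the grasp point (between the pads) lies 2 mm behind it; z points along the fingers, y is the line along which they close (so a half turn about z gives the same grasp; the last joint's range is limited). The gripper opens to 88 mm and grips with 3 to 60 N. Pads are 20 mm wide; open, the fingers measure 115 mm over their backs; the gripper's body (75 mm by 178 mm) begins 61 mm behind the grasp point.
Start: joints at [1.181, 0.359, 1.51, -0, 1.272, -0.115], TCP at [0.163, 0.577, 0.24] pointing down, gripper open.
Joint ranges: [-2.97, 2.97], [-1.01, 2.36], [0.21, 2.38], [-0.96, 4.11], [0.2, 2.71], [-2.98, 2.98]. Speed limits (rad/s): [2.39, 2.39, 3.14, 3.14, 3.14, 3.14].

INTERFACE

Orientations are given as a unit quaternion [w, x, y, z].
In Python, from rig import ctrl gives the robot as it stands.
- The arm moves only by the tool step_arm, never from a script. Its argument "steps" is a list that holds one entry, the list of rows, each a list of 5 numbers: the shift along the tool's x, y, z in mm, then the turn about the tool's z in rad, then the gripper's target within -1 to 1 (fully open at 1, half-way at 0, shut at -1). In form: [[[x, y, z, yaw, grip], ...]]. A call has 1 to 20 rows; each row is the pose to reach, as a shift and turn from the pose commanded when the call began, along the tool's axes at that moment; what a row does not reach only later rows make up. A row lasts 1/10 s, in which the tool goes at most 50 mm and 8.59 degrees, less where a joint would pass 70% of its speed; a pose out of reach is approached as far as the arm can. A call with a gripper value outside its range is refused whole. The fingers move at their own pace and stop on an object; the grip force is fixed at half the most. Time passes only in rows, so rows that repeat a pose let the fingers close. It gives the time, the measured TCP pose, the force, the opening and the grip force at its end, in the units of the state.
- ctrl.get_obs(): the state, without advancing time (a new reading comes with each control period).
- ctrl.camera(name): name is "scene" or "top"; returns (picture, depth): 384x512x3 uint8, blue, green, red; 384x512 float32, m along the optical axis (not along the pixel's ray), 0 where there is no reading.
- ctrl.camera_model(name): a dict with "fx", "fy", "cx", "cy" (pixels), "view" (4x4, takes a point from world to camera coordinates). Camera axes: x right, y up, looking along -z (the intrinsics and any distortion apply to the point x, -y, -z); pixel columns grow to the right and rows downward; lengths in m; the calibration is good to about 2 mm. A picture is of the moment at which its call begins. camera_model takes no time and is no camera call.
- ctrl.hand_in(): hands the job in; it is judged then, once.
Trained networks look in the newest picture that a camera, given by its name, has taken for a name from the list of things; names that differ only in an ending like _2 or _b are one class to them, and where a whole thing is asked for, a point or a joint stands for the part that bears it (a point fixed in the world has none). Each returns a list of dicts, best first, with "score" (0 to 1); they miss things now and then, are a little off and sometimes report something else, mostly with a low value. They report only what shows in the picture. A call takes as long as a camera call.
- ctrl.spot_in(camera, query): "xy" ([column, row] in pixels, amid what is visible of it).
- ctrl.masks_of(camera, query): "pixels" (384x512 bool, what is visible of it) and "xy" ([column, row] in pixels, amid what is visible of it).
The state is a dict: "time": time; "joint_pos": joint angles; "joint_vel": joint speeds; "joint_efforts": joint torques, N m; "tool_pos": TCP position; "ee_rot": TCP orientation; "wrist_force": force on the tool from outside, world axes, zero at the start; "torque": the same for the moment, N m; "width": opening from 0.0 (shut) to 1.0 (fully open); "gripper_force": force on a finger pad.
Only numpy, scipy, OpenCV 4.12 (cv2) and the standard library are available. Lean on these libraries where they do the work, as an engineer would, in place of code of your own. Each camera call takes 0.05 s, during which the arm holds its last target. There are 200 camera calls.

TASK

Lower the metal carrier plate over the two headed studs of the mounting board and slide it along until the spring catch pops up behind its edge. Then lay the two wooden pinning blocks in the carrier's two bays, one in each, flat and with the tall steps of both towards the spring catch. Leave the other things on the bench where they are.

Things in the scene. Friction and masses are not known exactly. Their poses are not given: they have to be found in the camera images.
- carrier_grip (a point): Loose carrier: bare aluminium plate 164 mm (its x) by 140 mm (y), 6 mm thick, 0.35 kg, with an upright fin as grip in its middle, 56 mm along x, 12 mm thick along y (the grasp is across y), top 53 mm above the plate's underside. This point: middle of the fin, 29 mm above the middle of the plate's underside; plate's axes, z up. It starts flat on the bench, to the left.
- hole_big (a point): Centre, at the plate's underside, of the large round end (30 mm) of one keyhole of the carrier, 60 mm from the carrier's middle along -x, y = 0. From it an 11 mm wide slot runs 22 mm (to its last neck centre) along the carrier's +x.
- hole_small (a point): The same for the other keyhole: round end 22 mm, 44 mm from the carrier's middle along +x, y = 0; its 11 mm slot too runs 22 mm along +x.
- bay_a (a point): Centre of the floor (the plate's top) of the bay on the +y side of the carrier's fin, 47 mm from the carrier's middle. The bay is 100 mm (x) by 36 mm (y) inside; lips 5 mm high bound its ends and corners, and the middle 68 mm of each long side is open. A block lies in it along the carrier's x.
- bay_b (a point): The same for the like bay on the -y side of the fin.
- board_home (a point): Fixed grey mounting board, 190 mm (x) by 90 mm (y), 30 mm thick, its top 30 mm above the bench. This point: on its top, where the middle of the carrier's underside is once locked (6 mm from the board's middle towards -x); board's axes, x towards the catch end, and the locked carrier's axes are the same. Before sliding, the heads pass the holes with the carrier's middle at x = +22 mm, y = 0; it then slides 22 mm to -x.
- stud_big (a point): Centre of the top of the steel stud with the larger head (23 mm across, for the large hole), at x = -38 mm from board_home, 13 mm above the board's top. Head 5 mm thick, neck 8 mm thick with 8 mm clear height under the head for the 6 mm plate.
- stud_small (a point): The same for the stud with the smaller head (16 mm across, for the small hole), at x = +66 mm from board_home; same heights and neck.
- catch (a joint): Spring catch: domed brass pin 10 mm thick at x = +89.5 mm, y = +30 mm from board_home, standing 6 mm above the board's top. Value in m: 0 = up, 0.006 = pressed flush by the plate (about 1 N). The carrier presses it down when lowered on the board; it pops up behind the carrier's +x edge when the carrier is fully home, the slot ends meeting the necks (play about 4 mm).
- block_1_mid (a point): Loose wooden pinning block, 28 mm (x) by 90 mm (y), three steps along y: 26 mm high from y = -45 to -15, 18 mm high from -15 to 15, 10 mm high from 15 to 45. Solid, 0.06 kg. This point is on its centre axis, 13 mm above its underside. It starts flat on the low cream cardboard box, whose top is 56 mm above the bench.
- block_1_tall (a point): In the tall step of the same block: 30 mm from the block's centre point towards its -y.
- block_2_mid (a point): The second wooden pinning block, just like the first and beside it on the cream box, turned the other way round.
- block_2_tall (a point): In the tall step of the second block: 30 mm from its centre point towards its -y.
- box_stack_0: Lowest of a tall stack of specimen boxes (fixed, about 310 mm high in all) behind the work; an upright corner of it points at the robot about 0.54 m ahead and 0.07 m to the left. Carry the plate round in front of it (the grey lamp box there, nearer and right of centre, is 110 mm high). Origin under its middle.
- glue_bottle: Bystander: glue bottle 33x52x123 mm, origin under its middle.
- pin_tin: Bystander: round tin, 62 mm across, 22 mm high, origin under its middle.
- eraser: Bystander: eraser 23x52x12 mm, origin under its middle.
- marker: Bystander: marker pen 16x138x15 mm lying flat, origin under its middle.

How it is judged:
On the way, in this order (a step that is already met when the one before it is completed fails the run):
1. the carrier lies flat on the board with both stud heads through its round holes (x of carrier_grip in the frame of board_home between 0.008 and 0.034 m and y of carrier_grip in the frame of board_home between -0.008 and 0.008 m and z of carrier_grip in the frame of board_home between 0.025 and 0.033 m and angle between carrier_grip's own z axis and vertical below 0.06 rad), for 0.1 s.
2. the carrier is fully home under the heads and the catch has popped up behind it (x of carrier_grip in the frame of board_home between -0.004 and 0.004 m and y of carrier_grip in the frame of board_home between -0.004 and 0.004 m and z of carrier_grip in the frame of board_home between 0.026 and 0.0325 m and angle between carrier_grip's own z axis and vertical below 0.04 rad and value of joint catch below 0.003 m), for 0.2 s.
At the end, for the whole second after the job is handed in: The carrier lies flat on the board, within 4 mm of its home place, with the catch up (less than 3 mm pressed); one block lies flat in each bay, its centre within 9 mm of the bay's centre, and the tall step of each is towards the catch (all of step 2 and ((x of block_1_mid in the frame of carrier_grip between -0.009 and 0.009 m and y of block_1_mid in the frame of carrier_grip between 0.038 and 0.056 m and z of block_1_mid in the frame of carrier_grip between -0.0125 and -0.0075 m and x of each of block_1_tall, block_2_tall in the frame of carrier_grip above 0.018 m and angle between each of block_1_mid, block_2_mid's own z axis and vertical below 0.06 rad and x of block_2_mid in the frame of carrier_grip between -0.009 and 0.009 m and y of block_2_mid in the frame of carrier_grip between -0.056 and -0.038 m and z of block_2_mid in the frame of carrier_grip between -0.0125 and -0.0075 m) or (x of block_1_mid in the frame of carrier_grip between -0.009 and 0.009 m and y of block_1_mid in the frame of carrier_grip between -0.056 and -0.038 m and z of block_1_mid in the frame of carrier_grip between -0.0125 and -0.0075 m and x of each of block_1_tall, block_2_tall in the frame of carrier_grip above 0.018 m and angle between each of block_1_mid, block_2_mid's own z axis and vertical below 0.06 rad and x of block_2_mid in the frame of carrier_grip between -0.009 and 0.009 m and y of block_2_mid in the frame of carrier_grip between 0.038 and 0.056 m and z of block_2_mid in the frame of carrier_grip between -0.0125 and -0.0075 m))); the robot touches nothing.
It fails at once if a bystander is pushed more than 30 mm or the glue bottle is knocked over (distance of any of glue_bottle, pin_tin, eraser, marker from where it was at the start of the episode above 0.03 m or angle between glue_bottle's own z axis and vertical above 0.5 rad).
It also fails if it takes over 72 s, if anything falls off the work surface, if the arm or the gripper's body presses on something with over 40 N, if the wrist force passes 120 N, or if a joint passes its speed limit or range.

## Working session

There is one attempt and no reset: what is moved stays moved. The work goes in short steps, Python scripts to look and compute and a tool call to move; the robot and the scene stay as the last step left them, time stands still between calls to the robot, and variables do not carry over. Pictures are saved under pics/ and viewed, at most 13 in all, crops included, and the job is handed in when it is done.

Besides the shell and the picture viewer there is one more tool, called as name(argument=value, ...) on one line, values as JSON. step_arm: Moves the arm, as the interface text tells. Its arguments: {"type":"object","properties":{"steps":{"type":"array","items":{"type":"array","items":{"type":"array","items":{"type":"number"}}}}},"required":["steps"]}

```bash
mkdir -p pics; cat > h.py <<'E'
import numpy as np, cv2
from rig import ctrl
def cloud(name):
    im,d=ctrl.camera(name); m=ctrl.camera_model(name)
    v,u=np.mgrid[0:384,0:512]
    P=np.stack([(u-m['cx'])/m['fx']*d,-(v-m['cy'])/m['fy']*d,-d,np.ones_like(d)],-1)
    W=P@np.linalg.inv(np.array(m['view'])).T
    W=W[...,:3]; W[d==0]=np.nan
    return im,d,W
E
python3 - <<'E'
from h import *
o=ctrl.get_obs(); print(o)
for n in ['top','scene']:
    im,d,W=cloud(n); m=ctrl.camera_model(n); print(n,{k:(v if k!='view' else np.round(np.linalg.inv(np.array(v))[:3],3).tolist()) for k,v in m.items()})
    cv2.imwrite(f'pics/{n}0.png',cv2.resize(im,(800,600)))
    for q in ['carrier_grip','hole_big','hole_small','bay_a','stud_big','stud_small','catch','block_1_mid','block_1_tall','board_home','glue_bottle','pin_tin','eraser','marker','box_stack_0']:
        try: r=ctrl.spot_in(n,q)
        except Exception as e: print(q,e); continue
        for x in r[:3]:
            c,rw=np.round(x['xy']).astype(int); print(n,q,round(x['score'],2),x['xy'],np.round(W[rw,c],3))
E
```

```text
{'time': 0.0, 'joint_pos': array([ 1.18088143e+00,  3.59473910e-01,  1.51140743e+00, -3.42737426e-05,
        1.27249017e+00, -1.15118874e-01]), 'joint_vel': array([ 0.00143153,  0.00124245, -0.00197414,  0.00095086, -0.00096032,
       -0.00080071]), 'joint_efforts': array([-1.12133592e-03, -5.15353382e+01, -2.70723706e+01,  6.71560457e-02,
        3.48974776e-02, -1.37081988e-04]), 'tool_pos': array([0.16259316, 0.57687875, 0.23883759]), 'ee_rot': array([-2.06359499e-04,  1.36961056e-01,  9.90576033e-01, -8.65310313e-04]), 'wrist_force': array([ 0.10445575, -0.35451297,  0.51686215]), 'torque': array([ 0.02305277,  0.00947345, -0.00444713]), 'gripper_force': 0.0, 'width': 0.9995226198028326}
top {'fx': 464.2956092867848, 'fy': 464.2956092867848, 'cx': 260.3724659072844, 'cy': 192.57322534892285, 'view': [[-0.002, 0.992, -0.127, 0.378], [-1.0, -0.001, 0.006, 0.12], [0.006, 0.127, 0.992, 1.458]]}
top carrier_grip 0.69 [188.4, 197.2] [0.549 0.339 0.007]
top hole_big 0.95 [185.5, 197.5] [0.546 0.345 0.009]
top hole_small 0.78 [187.2, 195.3] [nan nan nan]
top hole_small 0.18 [234.8, 206
[... 1209 characters left out ...]
0.553 0.333 0.012]
scene stud_big 0.65 [274.5, 293.5] [ 0.466 -0.111  0.03 ]
scene stud_big 0.58 [193.7, 168.4] [0.551 0.336 0.007]
scene stud_small 0.9 [276.7, 293.3] [ 0.472 -0.113  0.03 ]
scene block_1_mid 0.77 [147.8, 201.5] [0.369 0.233 0.08 ]
scene block_1_mid 0.62 [217.6, 205.9] [0.523 0.181 0.008]
scene block_1_tall 0.71 [149.1, 200.2] [0.376 0.243 0.073]
scene board_home 0.72 [278.7, 293.1] [ 0.475 -0.116  0.031]
scene glue_bottle 0.64 [228.9, 133.3] [0.671 0.337 0.067]
scene pin_tin 0.68 [220.3, 203.5] [0.53  0.181 0.011]
scene pin_tin 0.64 [368.2, 264.9] [ 0.68  -0.175  0.02 ]
scene eraser 0.67 [218.8, 206.0] [0.523 0.175 0.014]
scene marker 0.56 [211.6, 235.5] [0.457 0.108 0.011]
```

View pics/top0.png

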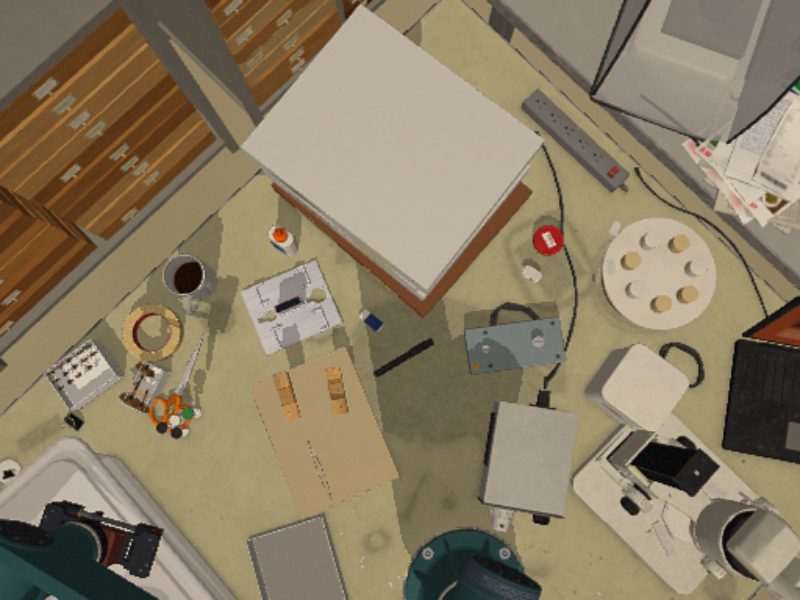

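View pics/scene0.png

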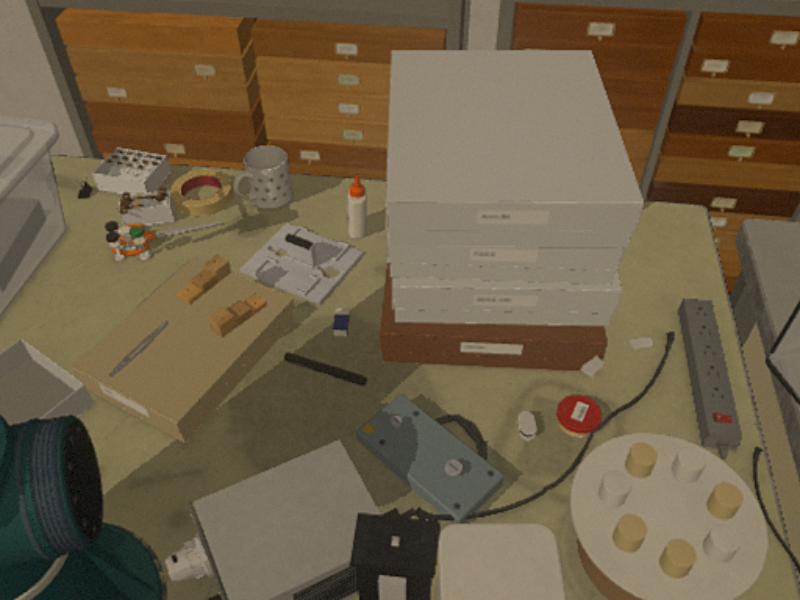

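```bash
python3 - <<'E'
from h import *
im,d,W=cloud('top'); np.savez('top0.npz',im=im,d=d,W=W)
f=lambda a,s:cv2.resize(a,None,fx=s,fy=s,interpolation=cv2.INTER_CUBIC)
a=f(im[155:235,145:225],5);b=f(im[190:250,285:365],5);c=f(im[215:275,155:235],5)
out=np.zeros((600,800,3),np.uint8)
out[0:300,:400]=b;out[300:600,:400]=c;out[0:400,400:]=a
cv2.imwrite('pics/crop.png',out)
E
```

```text
(no output)
```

View pics/crop.png

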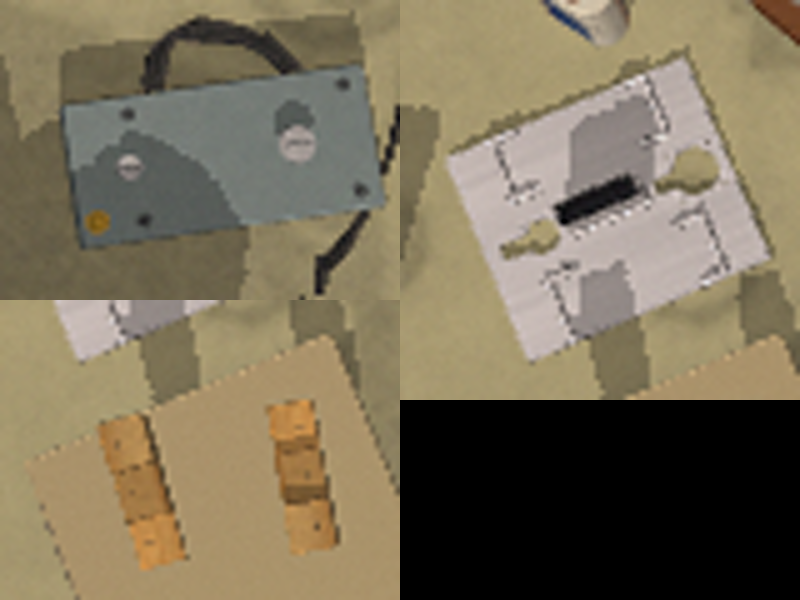

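```bash
cat >> h.py <<'E'
def ray(name,uv,z):
    m=ctrl.camera_model(name); T=np.linalg.inv(np.array(m['view'])); uv=np.atleast_2d(uv).astype(float)
    D=np.stack([(uv[:,0]-m['cx'])/m['fx'],-(uv[:,1]-m['cy'])/m['fy'],-np.ones(len(uv))],-1)@T[:3,:3].T
    o=T[:3,3]; return o+D*((np.asarray(z)-o[2])/D[:,2])[:,None]
def rect(name,mask,z):
    mask=mask.astype(np.uint8); n,l,s,_=cv2.connectedComponentsWithStats(mask)
    mask=(l==1+s[1:,4].argmax()).astype(np.uint8)
    c=max(cv2.findContours(mask,cv2.RETR_EXTERNAL,cv2.CHAIN_APPROX_NONE)[0],key=len)[:,0]
    p=ray(name,c,z)[:,:2]; r=cv2.minAreaRect((p*1000).astype(np.float32)); return r
E
python3 - <<'E'
from h import *
D=np.load('top0.npz');im,d,W=D['im'],D['d'],D['W']
ctrl.camera('top')
z=W[...,2]
u,v=np.meshgrid(np.arange(512),np.arange(384))
m=(z>.018)&(z<.045)&(u>285)&(u<370)&(v>195)&(v<245)
print('board',rect('top',m,.03), np.nanmedian(z[m]))
for r in ctrl.masks_of('top','carrier_grip')[:2]: print('carr',r['score'],r['xy'],rect('top',r['pixels'],.006))
hsv=cv2.cvtColor(im,cv2.COLOR_BGR2HSV)
g=(hsv[...,1]<35)&(u>150)&(u<222)&(v>160)&(v<230)&(z<.035)
print('carr col',rect('top',g,.006))
m=(z>.035)&(z<.07)&(u>165)&(u<205)&(v>180)&(v<215); print('fin',m.sum(),np.nanmax(z[m]) if m.any() else 0,rect('top',m,.053) if m.any() else 0)
b=(z>.062)&(z<.09)&(u>170)&(u<230)&(v>232)&(v<272)
n,l,s,c=cv2.connectedComponentsWithStats(b.astype(np.uint8))
for i in range(1,n):
    if s[i,4]>40: 
        k=l==i; P=W[k]; print('blk',s[i],P.mean(0).round(4), cv2.minAreaRect((P[:,:2]*1000).astype(np.float32)))
        print('  z by row',[ (r,round(float(np.median(z[r][k[r]])),4)) for r in range(s[i,1],s[i,1]+s[i,3],2)])
# studs by pixel
for nme,p,zz in [('stud_big',(285+297/5,190+143/5),.043),('stud_small',(285+130/5,190+167/5),.043),('catch',(285+97/5,190+222/5),.036),('hole_big',(145+292/5,155+170/5),.003),('fin',(145+196/5,155+200/5),.053)]: print(nme,ray('top',np.array(p)-.4,zz))
E
```

```text
board ((455.70062255859375, -105.0860595703125), (124.51398468017578, 194.72792053222656), 7.859922885894775) 0.02821736046785006
carr 0.66 [188.6, 195.1] ((552.4723510742188, 344.4220275878906), (141.8979034423828, 164.9976043701172), 23.60958480834961)
carr col ((552.0764770507812, 344.89495849609375), (139.52737426757812, 162.1903839111328), 23.496843338012695)
fin 90 0.05803457121739464 ((551.3005981445312, 343.65753173828125), (15.39826774597168, 55.6014289855957), 23.45926284790039)
blk [208 235  15  31 264] [0.38   0.2454 0.0727] ((383.98223876953125, 246.744384765625), (89.49179077148438, 28.903419494628906), 12.912969589233398)
  z by row [(235, 0.0676), (237, 0.066), (239, 0.0647), (241, 0.0645), (243, 0.0644), (245, 0.0723), (247, 0.0723), (249, 0.0723), (251, 0.0702), (253, 0.0711), (255, 0.0784), (257, 0.0773), (259, 0.0802), (261, 0.0776), (263, 0.0785), (265, 0.0789)]
blk [174 238  18  31 273] [0.3792 0.3417 0.0724] ((375.29315185546875, 341.35308837890625), (89.28270721435547, 28.751136779785156), 16.083602905273438)
  z by row [(238, 0.0808), (240, 0.0802), (242, 0.0772), (244, 0.0794), (246, 0.0805), (248, 0.0731), (250, 0.0721), (252, 0.0715), (254, 0.0724), (256, 0.07), (258, 0.0679), (260, 0.0642), (262, 0.0643), (264, 0.0637), (266, 0.0659), (268, 0.0632)]
stud_big [[ 0.47898802 -0.14402501  0.043     ]]
stud_small [[ 0.46451354 -0.04170614  0.043     ]]
catch [[ 0.43138632 -0.02179887  0.036     ]]
hole_big [[0.57627113 0.29229527 0.003     ]]
fin [[0.55107818 0.34457502 0.053     ]]
```

```bash
cat >> h.py <<'E'
def plan(*tg):
    """targets (x,y,z,deg of tool y in world or None) -> rows in tool frame from current measured pose"""
    from scipy.spatial.transform import Rotation as R
    o=ctrl.get_obs(); q=o['ee_rot']; r=R.from_quat([q[1],q[2],q[3],q[0]]); M=r.as_matrix(); p=o['tool_pos']
    a=np.degrees(np.arctan2(M[1,1],M[0,1])); print('tcp',p.round(4),'ydeg',a.round(2),'tilt',np.degrees(np.arccos(-M[2,2])).round(2),'t',round(o['time'],2),'w',round(o['width'],3),'F',o['wrist_force'].round(1),'j',o['joint_pos'].round(2))
    for x,y,z,b in tg:
        s=M.T@(np.array([x,y,z])-p)*1000; w=0 if b is None else -np.radians((b-a+90)%180-90)
        print('  ->',s.round(1),round(w,4),'rows~',max(np.linalg.norm(s)/50,abs(w)/.1499).round(1))
E
python3 - <<'E'
from h import *
D=np.load('top0.npz');im,d,W=D['im'],D['d'],D['W']; x,y,z=W[...,0],W[...,1],W[...,2]
m=(z>.06)&(z<.15)&(x>.6)&(x<.75)&(y>.28)&(y<.4)
for lo in (.06,.08,.1): k=m&(z>lo); print('glue',lo,k.sum(),[ (np.nanmin(a[k]).round(3),np.nanmax(a[k]).round(3)) for a in (x,y,z)])
k=(z>.12)&(x>.45)&(x<1)&(y<.4)&(y>-.2)
for lo in (.12,.25): kk=k&(z>lo); i=np.nanargmin(np.where(kk,x,9)); print('stack corner',W.reshape(-1,3)[i])
k=(z>.06)&(x>.15)&(x<.45)&(y<.05)&(y>-.22)
print('lamp z',np.percentile(z[k],[50,98,99.8]),[ (np.nanmin(a[k]).round(3),np.nanmax(a[k]).round(3)) for a in (x,y)])
u,v=np.meshgrid(np.arange(512),np.arange(384))
hsv=cv2.cvtColor(im,cv2.COLOR_BGR2HSV); 
g=(hsv[...,0]>75)&(hsv[...,0]<130)&(hsv[...,1]>20)&(u>285)&(u<370)&(v>195)&(v<245)&(z>.015)&(z<.05)
g=cv2.morphologyEx(cv2.morphologyEx(g.astype(np.uint8),cv2.MORPH_CLOSE,np.ones((7,7))),cv2.MORPH_OPEN,np.ones((5,5)))
print('board',g.sum(),rect('top',g,.03))
ctrl.camera('scene')
for q in ('stud_big','stud_small'):
  print(q,[(r['score'],ray('scene',r['xy'],.04).round(4),r['pixels'].sum()) for r in ctrl.masks_of('scene',q)[:2]])
plan((.552,.3445,.15,23.5),(.552,.3445,.032,23.5))
E
```

```text
glue 0.06 327 [(np.float64(0.658), np.float64(0.75)), (np.float64(0.28), np.float64(0.382)), (np.float64(0.06), np.float64(0.149))]
glue 0.08 178 [(np.float64(0.659), np.float64(0.75)), (np.float64(0.28), np.float64(0.378)), (np.float64(0.08), np.float64(0.149))]
glue 0.1 64 [(np.float64(0.673), np.float64(0.75)), (np.float64(0.28), np.float64(0.359)), (np.float64(0.102), np.float64(0.149))]
stack corner [0.54411207 0.08251563 0.26745816]
stack corner [0.54411207 0.08251563 0.26745816]
lamp z [0.10569073 0.11155405 0.11361601] [(np.float64(0.15), np.float64(0.365)), (np.float64(-0.202), np.float64(-0.023))]Traceback (most recent call last):
  File "<stdin>", line 13, in <module>
  File "h.py", line 16, in rect
    mask=(l==1+s[1:,4].argmax()).astype(np.uint8)
               ~~~~~~~~~~~~~~^^
ValueError: attempt to get argmax of an empty sequence
```

```bash
python3 - <<'E'
from h import *
plan((.552,.3445,.15,23.5),(.552,.3445,.040,23.5))
E
```

```text
tcp [0.1628 0.5775 0.2396] ydeg 74.25 tilt 0.0 t 1.75 w 1.002 F [ 0.2 -0.1  0.2] j [ 1.18  0.36  1.51 -0.    1.27 -0.12]
  -> [-437.8 -118.6   89.7] 0.8858 rows~ 9.2
  -> [-437.8 -118.6  199.7] 0.8858 rows~ 9.9
```

step_arm(steps=[[[-48,-13,0,0.1,1],[-97,-26,0,0.2,1],[-146,-40,0,0.3,1],[-194,-53,0,0.4,1],[-243,-66,0,0.5,1],[-291,-79,0,0.6,1],[-340,-92,0,0.7,1],[-389,-105,20,0.8,1],[-437.8,-118.6,60,0.886,1],[-437.8,-118.6,80,0.886,1],[-437.8,-118.6,90,0.886,1],[-437.8,-118.6,90,0.886,1],[-437.8,-118.6,90,0.886,1]]])

```text
time: 3.05
tool_pos: [0.5514, 0.3454, 0.1505]
ee_rot: [-0.0, 0.548, 0.837, 0.0]
wrist_force: [0.1, 0.2, -0.7]
width: 0.999
gripper_force: 0.0
```

```bash
python3 - <<'E'
from h import *
plan((.552,.3445,.040,23.5))
E
```

```text
tcp [0.5514 0.3454 0.1505] ydeg 23.55 tilt 0.03 t 3.05 w 0.999 F [ 0.1  0.2 -0.7] j [0.45 0.51 1.49 0.   1.14 0.04]
  -> [-1.100e+00  1.000e-01  1.105e+02] 0.0009 rows~ 2.2
```

step_arm(steps=[[[0,0,40,0,1],[0,0,80,0,1],[0,0,100,0,1],[0,0,110,0,1],[0,0,110,0,0.2],[0,0,110,0,-0.4],[0,0,110,0,-1],[0,0,110,0,-1],[0,0,110,0,-1],[0,0,110,0,-1],[0,0,110,0,-1],[0,0,110,0,-1],[0,0,110,0,-1]]])

```text
time: 4.35
tool_pos: [0.552, 0.3444, 0.0395]
ee_rot: [-0.0, 0.548, 0.836, -0.0]
wrist_force: [-0.1, -0.4, -0.7]
width: 0.221
gripper_force: 0.0
```

step_arm(steps=[[[0,0,0,0,-1],[0,0,0,0,-1],[0,0,0,0,-1],[0,0,0,0,-1],[0,0,-5,0,-1],[0,0,-15,0,-1],[0,0,-40,0,-1],[0,0,-80,0,-1],[0,0,-120,0,-1],[0,0,-150,0,-1],[0,0,-150,0,-1],[0,0,-150,0,-1]]])

```text
time: 5.55
tool_pos: [0.5517, 0.3444, 0.1899]
ee_rot: [0.0, 0.548, 0.836, 0.0]
wrist_force: [0.1, 0.2, -4.6]
width: 0.133
gripper_force: 30.0
```

```bash
python3 - <<'E'
from h import *
plan((.41,.2,.19,15),(.405,.07,.19,8),(.4707,-.0849,.19,7.95))
E
```

```text
tcp [0.5517 0.3444 0.1899] ydeg 23.49 tilt 0.03 t 5.55 w 0.133 F [ 0.1  0.2 -4.6] j [ 0.45  0.47  1.45 -0.    1.22  0.04]
  -> [ -75.9 -187.5   -0.2] 0.1482 rows~ 4.0
  -> [-1.931e+02 -2.439e+02 -2.000e-01] 0.2704 rows~ 6.2
  -> [-3.614e+02 -2.454e+02 -2.000e-01] 0.2712 rows~ 8.7
```

step_arm(steps=[[[-15,-35,0,0.03,-1],[-37,-80,0,0.07,-1],[-57,-130,0,0.11,-1],[-76,-175,0,0.15,-1],[-105,-207,0,0.19,-1],[-145,-230,0,0.23,-1],[-193,-244,0,0.271,-1],[-240,-247,0,0.271,-1],[-285,-247,0,0.271,-1],[-325,-246,0,0.271,-1],[-350,-245.5,0,0.271,-1],[-361.4,-245.4,0,0.271,-1],[-361.4,-245.4,0,0.271,-1],[-361.4,-245.4,0,0.271,-1],[-361.4,-245.4,0,0.271,-1]]])

```text
time: 7.05
tool_pos: [0.4696, -0.0832, 0.1891]
ee_rot: [-0.001, 0.656, 0.755, -0.0]
wrist_force: [-0.1, 0.1, -3.7]
width: 0.134
gripper_force: 30.0
```

```bash
python3 - <<'E'
from h import *
plan((.4707,-.0849,.1,7.95))
im,d,W=cloud('scene'); i2,d2,W2=cloud('top'); np.savez('c1.npz',im=im,W=W,i2=i2,W2=W2)
f=lambda a,w,h:cv2.resize(a,(w,h),interpolation=cv2.INTER_CUBIC)
cv2.imwrite('pics/carry.png',np.vstack([f(im[160:384,180:460],700,560)]))
E
```

```text
tcp [ 0.4696 -0.0832  0.1891] ydeg 8.03 tilt 0.13 t 7.05 w 0.134 F [-0.1  0.1 -3.7] j [-0.32  0.24  1.83  0.    1.07 -0.46]
  -> [-2.   1.  89.1] 0.0014 rows~ 1.8
```

View pics/carry.png

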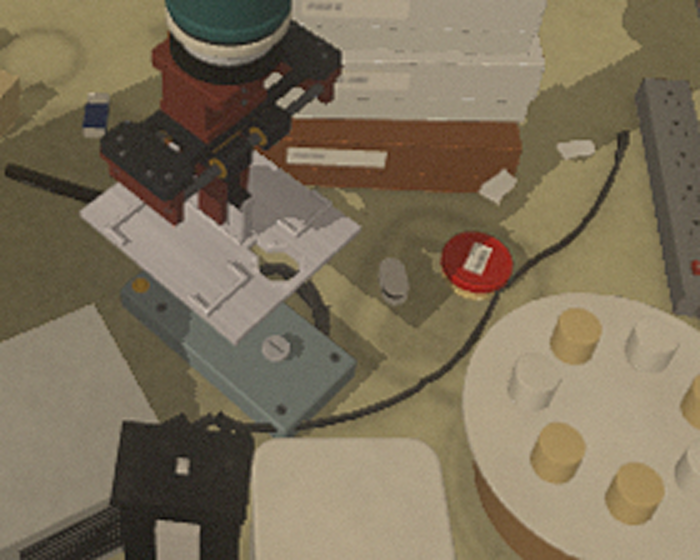

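```bash
python3 - <<'E'
from h import *
c=lambda p:(180+np.array(p)/2.5-.3,160+np.array(p)/2.5-.3)
f=lambda x,y:(180+x/2.5-.3,160+y/2.5-.3)
ca=ray('scene',[f(362,228),f(237,342),f(79,211)],.1556); print('carrier corners',ca.round(4),'centre',((ca[0]+ca[2])/2).round(4)) 
e=ca[1]-ca[0];g=ca[2]-ca[1];print(np.linalg.norm(e),np.linalg.norm(g),np.degrees(np.arctan2(g[1],g[0])),np.degrees(np.arctan2(e[1],e[0])))
b=ray('scene',[f(355,362),f(284,425),f(121,291)],.03); print('board',b.round(4),((b[0]+b[2])/2).round(4))
print('studs',ray('scene',[f(276,346)],.043), ray('scene',[(397*.64-.3,421*.64-.3),(454*.64-.3,468*.64-.3)],.043))
# fin in hand by scene mask & hole
for q in ('hole_big','stud_big','carrier_grip'):
  for n,z in (('scene',.15),('top',.15)):
    if q=='stud_big' : z=.043
    print(q,n,[(round(r['score'],2),np.round(r['xy'],1),ray(n,r['xy'],z).round(4)) for r in ctrl.masks_of(n,q)[:2]])
for r in ctrl.masks_of('scene','carrier_grip')[:1]: print(rect('scene',r['pixels'],.1556))
E
```

```text
carrier corners [[ 0.5496 -0.1548  0.1556]
 [ 0.4119 -0.1742  0.1556]
 [ 0.3883 -0.0105  0.1556]] centre [ 0.4689 -0.0826  0.1556]
0.13901482620254685 0.16543044263877713 98.18724188269405 -171.94703144579105
board [[ 0.5273 -0.189   0.03  ]
 [ 0.4454 -0.1963  0.03  ]
 [ 0.4161 -0.0174  0.03  ]] [ 0.4717 -0.1032  0.03  ]
studs [[ 0.48047526 -0.14435285  0.043     ]] [[ 0.46491837 -0.04371586  0.043     ]
 [ 0.47905565 -0.14652166  0.043     ]]
hole_big scene [(0.72, array([272.2, 256.7]), array([[ 0.4652, -0.1019,  0.15  ]]))]
hole_big top [(0.59, array([308.5, 218.4]), array([[ 0.4709, -0.0237,  0.15  ]]))]
stud_big scene [(0.9, array([283.4, 298.9]), array([[ 0.4686, -0.1375,  0.043 ]]))]
stud_big top [(0.67, array([299.4, 222.6]), array([[ 0.4658, -0.0076,  0.043 ]]))]
carrier_grip scene [(0.95, array([276.7, 255.3]), array([[ 0.474 , -0.1045,  0.15  ]]))]
carrier_grip top [(0.67, array([312. , 216.1]), array([[ 0.4774, -0.0337,  0.15  ]]))]
((470.3403625488281, -82.75810241699219), (147.78475952148438, 168.1248779296875), 7.6449408531188965)
```

step_arm(steps=[[[0,0,40,0,-1],[0,0,75,0,-1],[0,0,95,0,-1],[0,0,99,0,-1],[0,0,99,0,-1],[0,0,99,0,-1],[0,0,99,0,-1]]])

```text
time: 8.2
tool_pos: [0.4722, -0.0851, 0.0919]
ee_rot: [0.001, 0.656, 0.755, 0.0]
wrist_force: [0.4, 0.7, -5.0]
width: 0.133
gripper_force: 30.0
```

```bash
python3 - <<'E'
from h import *
plan((.4706,-.0859,.0695,7.95))
im,d,W=cloud('scene')
cv2.imwrite('pics/low.png',cv2.resize(im[200:340,200:380],(774,602),interpolation=cv2.INTER_CUBIC)[:600])
E
```

```text
tcp [ 0.4722 -0.0851  0.0919] ydeg 7.96 tilt 0.15 t 8.2 w 0.133 F [ 0.4  0.7 -5. ] j [-0.32  0.39  1.93 -0.    0.82 -0.46]
  -> [-0.5 -1.7 22.4] 0.0002 rows~ 0.4
```

View pics/low.png

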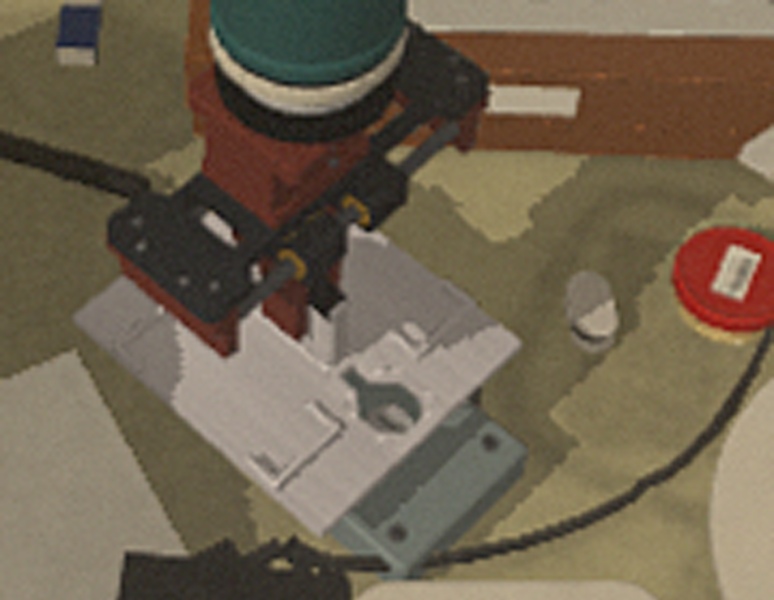

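step_arm(steps=[[[-1,-0.5,4,0,-1],[-1,-0.5,7,0,-1],[-1,-0.5,9,0,-1],[-1,-0.5,11,0,-1],[-1,-0.5,12,0,-1],[-1,-0.5,13,0,-1],[-1,-0.5,13,0,-1],[-1,-0.5,13,0,-1]]])

```text
time: 9.05
tool_pos: [0.4706, -0.0858, 0.0777]
ee_rot: [-0.0, 0.656, 0.755, -0.0]
wrist_force: [0.1, 0.2, -3.5]
width: 0.135
gripper_force: 30.0
```

step_arm(steps=[[[0,0,3,0,-1],[0,0,5,0,-1],[0,0,7,0,-1],[0,0,8,0,-1],[0,0,8,0,-1],[0,0,8,0,-1],[0,0,8,0,-1]]])

```text
time: 9.75
tool_pos: [0.4707, -0.0858, 0.0697]
ee_rot: [0.0, 0.656, 0.754, -0.0]
wrist_force: [0.9, 0.4, -3.2]
width: 0.133
gripper_force: 30.0
```

step_arm(steps=[[[0,0,0.5,0,-1],[0,0,0.8,0,-1],[0,0,0.8,0,-1],[0,0,0.8,0,-1]]])

```text
time: 10.15
tool_pos: [0.4707, -0.0858, 0.0695]
ee_rot: [0.0, 0.656, 0.755, 0.0]
wrist_force: [-1.1, 1.1, 5.8]
width: 0.135
gripper_force: 30.0
```

Seated (up-force appears). Slide toward board −x.

step_arm(steps=[[[-3,0,0.3,0,-1],[-6,0,0.3,0,-1],[-9,0,0.3,0,-1],[-12,0,0.3,0,-1],[-15,0,0.3,0,-1],[-17,0,0.3,0,-1],[-17,0,0.3,0,-1]]])

```text
time: 10.85
tool_pos: [0.473, -0.1016, 0.0695]
ee_rot: [-0.0, 0.657, 0.754, 0.001]
wrist_force: [-1.3, 5.3, 10.8]
width: 0.136
gripper_force: 30.0
```

step_arm(steps=[[[-2,0,-0.3,0,-1],[-4,0,-0.3,0,-1],[-5,0,-0.3,0,-1],[-6,0,-0.3,0,-1],[-7,0,-0.3,0,-1],[-7,0,-0.3,0,-1],[-7,0,-0.3,0,-1]]])

```text
time: 11.55
tool_pos: [0.4737, -0.1072, 0.0695]
ee_rot: [-0.001, 0.657, 0.754, 0.001]
wrist_force: [0.3, 13.0, 10.2]
width: 0.134
gripper_force: 30.0
```

```bash
python3 - <<'E'
from h import *
plan()
im,d,W=cloud('scene')
cv2.imwrite('pics/slid.png',cv2.resize(im[220:340,200:360],(800,600),interpolation=cv2.INTER_CUBIC)[:600])
print([(r['score'],r['xy']) for r in ctrl.spot_in('scene','catch')])
E
```

```text
tcp [ 0.4737 -0.1072  0.0695] ydeg 7.89 tilt 0.2 t 11.55 w 0.134 F [ 0.3 13.  10.2] j [-0.37  0.43  1.93  0.    0.78 -0.51]
[(0.21, [210.8, 236.5])]
```

View pics/slid.png

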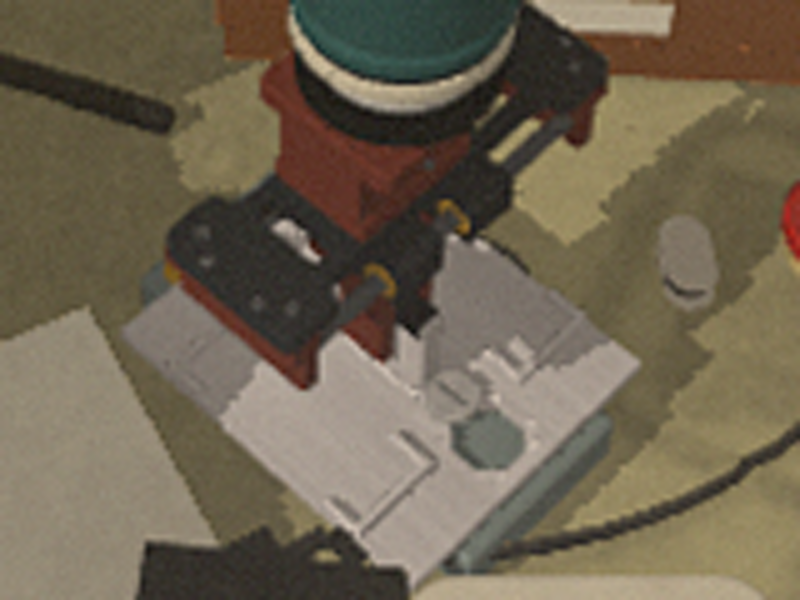

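step_arm(steps=[[[-1,0,-0.5,0,-1],[-1.5,0,-0.5,0,-1],[-1.5,0,-0.5,0,-1]]])

```text
time: 11.95
tool_pos: [0.4736, -0.1075, 0.0696]
ee_rot: [-0.002, 0.657, 0.754, 0.002]
wrist_force: [2.2, 19.2, 6.7]
width: 0.136
gripper_force: 30.0
```

step_arm(steps=[[[1,0,0,0,-1],[1.5,0,0,0,-1],[1.5,0,0,0,0],[1.5,0,0,0,1],[1.5,0,0,0,1],[1.5,0,0,0,1],[1.5,0,-20,0,1],[1.5,0,-60,0,1],[1.5,0,-100,0,1],[21,0,-135,0,1],[60,0,-140,0,1],[110,0,-140,0,1],[150,0,-140,0,1],[150,0,-140,0,1]]])

```text
time: 13.35
tool_pos: [0.4519, 0.0411, 0.2094]
ee_rot: [-0.001, 0.655, 0.756, 0.0]
wrist_force: [0.4, -0.5, -1.4]
width: 0.999
gripper_force: 0.0
```

```bash
python3 - <<'E'
from h import *
im,d,W=cloud('scene'); t,d2,W2=cloud('top')
out=np.zeros((600,800,3),np.uint8)
out[:,:400]=cv2.resize(im[215:335,215:295],(400,600),interpolation=cv2.INTER_CUBIC)
out[:400,400:]=cv2.resize(t[185:265,285:365],(400,400),interpolation=cv2.INTER_CUBIC)
cv2.imwrite('pics/free.png',out)
print([(r['score'],r['xy']) for r in ctrl.spot_in('scene','catch')])
plan((.384,.2467,.18,12.9+90),(.384,.2467,.18,12.9))
E
```

```text
[(0.46, [274.7, 290.4]), (0.32, [129.2, 176.6])]
tcp [0.4536 0.0371 0.2094] ydeg 8.02 tilt 0.05 t 13.5 w 1.001 F [-0.1  0.1 -0.4] j [-0.07  0.18  1.85 -0.    1.11 -0.21]
  -> [217.3 -39.7  29.2] 1.4856 rows~ 9.9
  -> [217.3 -39.7  29.2] -0.0852 rows~ 4.5
```

View pics/free.png

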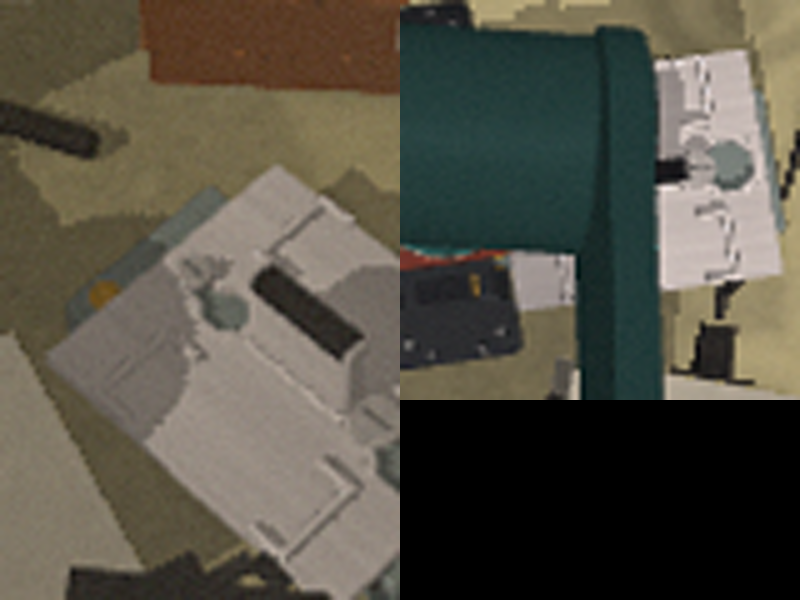

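```bash
python3 - <<'E'
from h import *
plan((.3762,.2449,.15,102.9))
E
```

```text
tcp [0.4536 0.0371 0.2094] ydeg 8.02 tilt 0.05 t 13.5 w 1.001 F [-0.1  0.1 -0.4] j [-0.07  0.18  1.85 -0.    1.11 -0.21]
  -> [216.7 -47.7  59.2] 1.4856 rows~ 9.9
```

step_arm(steps=[[[22,-5,0,-0.148,0.4],[45,-10,0,-0.296,0.4],[67,-15,0,-0.444,0.4],[90,-20,0,-0.592,0.4],[112,-25,0,-0.74,0.4],[135,-30,10,-0.888,0.4],[157,-35,20,-1.036,0.4],[180,-40,30,-1.184,0.4],[200,-44,45,-1.332,0.4],[216.7,-47.7,59,-1.48,0.4],[216.7,-47.7,59,-1.628,0.4],[216.7,-47.7,59,-1.656,0.4],[216.7,-47.7,59,-1.656,0.4],[216.7,-47.7,59,-1.656,0.4]]])

```text
time: 14.9
tool_pos: [0.377, 0.2448, 0.1506]
ee_rot: [0.0, -0.11, 0.994, -0.0]
wrist_force: [0.8, 0.6, 0.2]
width: 0.701
gripper_force: 0.0
```

```bash
python3 - <<'E'
from h import *
plan((.3762,.2449,.078,102.9))
E
```

```text
tcp [0.377  0.2448 0.1506] ydeg 102.59 tilt 0.04 t 14.9 w 0.701 F [0.8 0.6 0.2] j [ 0.42  0.26  1.93 -0.    0.95 -1.37]
  -> [ 0.8  0.2 72.6] -0.0054 rows~ 1.5
```

step_arm(steps=[[[0.5,0,30,0,0.4],[0.5,0,60,0,0.4],[0.5,0,70,0,0.4],[0.5,0,72.5,0,0.4],[0.5,0,72.5,0,-0.2],[0.5,0,72.5,0,-1],[0.5,0,72.5,0,-1],[0.5,0,72.5,0,-1],[0.5,0,72.5,0,-1],[0.5,0,72.5,0,-1],[0.5,0,72.5,0,-1],[0.5,0,72.5,0,-1]]])

```text
time: 16.1
tool_pos: [0.376, 0.2456, 0.0784]
ee_rot: [0.0, -0.112, 0.994, 0.0]
wrist_force: [-0.9, -1.4, 6.2]
width: 0.316
gripper_force: 30.0
```

step_arm(steps=[[[0,0,-5,0,-1],[0,0,-30,0,-1],[0,0,-70,0,-1],[0,0,-102,0,-1],[0,0,-112,0,-1],[0,0,-112,0,-1],[0,0,-112,0,-1]]])

```text
time: 16.8
tool_pos: [0.3749, 0.245, 0.1889]
ee_rot: [-0.001, -0.112, 0.994, -0.0]
wrist_force: [0.0, 0.6, -0.2]
width: 0.315
gripper_force: 30.0
```

```bash
python3 - <<'E'
from h import *
t=(-.138*8e-3,.990*8e-3)
plan((.40,.10,.19,8),(.52+t[0],-.1005+t[1],.19,8.0))
im,d,W=cloud('scene'); cv2.imwrite('pics/blk.png',cv2.resize(im[110:260,90:290],(800,600),interpolation=cv2.INTER_CUBIC))
E
```

```text
tcp [0.3749 0.245  0.1889] ydeg 102.85 tilt 0.09 t 16.8 w 0.315 F [ 0.   0.6 -0.2] j [ 0.42  0.2   1.89 -0.    1.05 -1.37]
  -> [   7.8 -147.    -1. ] -1.4862 rows~ 9.9
  -> [ -65.4 -361.2   -1. ] -1.4862 rows~ 9.9
```

View pics/blk.png

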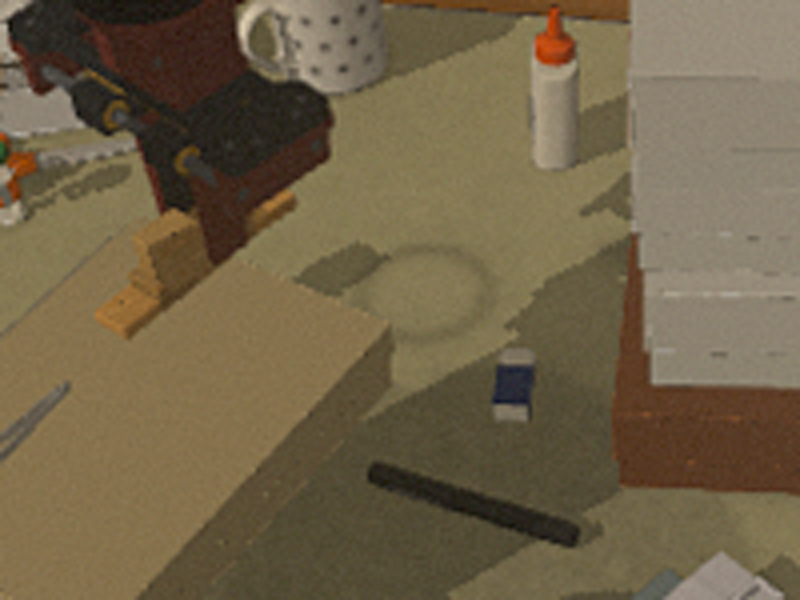

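step_arm(steps=[[[3,-35,0,0.148,-1],[5,-75,0,0.296,-1],[7,-115,0,0.444,-1],[8,-147,0,0.592,-1],[0,-185,0,0.74,-1],[-13,-222,0,0.888,-1],[-25,-258,0,1.036,-1],[-38,-294,0,1.184,-1],[-50,-328,0,1.332,-1],[-60,-352,0,1.48,-1],[-65.4,-361,0,1.6,-1],[-65.4,-361,0,1.656,-1],[-65.4,-361,0,1.656,-1],[-65.4,-361,0,1.656,-1],[-65.4,-361,0,1.656,-1]]])

```text
time: 18.35
tool_pos: [0.5189, -0.0916, 0.1891]
ee_rot: [-0.001, 0.656, 0.755, -0.0]
wrist_force: [0.2, -0.0, -0.1]
width: 0.312
gripper_force: 30.0
```

```bash
python3 - <<'E'
from h import *
t=(-.138*8e-3,.990*8e-3)
plan((.52+t[0],-.1005+t[1],.060,8.0))
im,d,W=cloud('scene'); np.savez('c3.npz',im=im,W=W); cv2.imwrite('pics/blk2.png',cv2.resize(im[180:330,200:400],(800,600),interpolation=cv2.INTER_CUBIC))
E
```

```text
tcp [ 0.5189 -0.0916  0.1891] ydeg 8.05 tilt 0.1 t 18.35 w 0.312 F [ 0.2 -0.  -0.1] j [-0.31  0.31  1.73 -0.    1.11 -0.45]
  -> [ -1.    0.  129.1] 0.0009 rows~ 2.6
```

View pics/blk2.png

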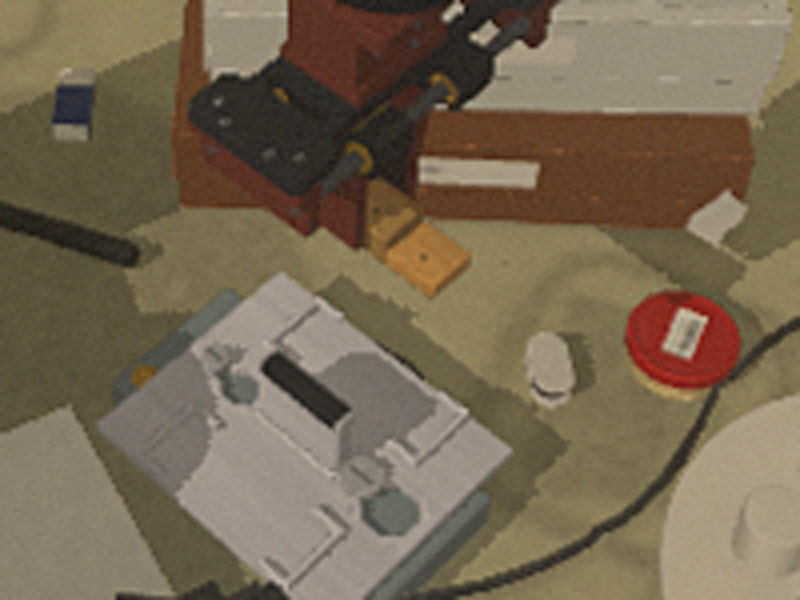

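```bash
python3 - <<'E'
from h import *
f=lambda x,y:(200+x/4-.4,180+y/4-.4)
c=ray('scene',[f(512,450),f(97,427),f(283,273)],.036); print('carrier',c.round(4),((c[0]+c[1])/2).round(4))
b=ray('scene',[f(470,256),f(430,287)],.1767); print(b.round(4)); mid=b.mean(0)[:2]
ux=np.array([-.138,.990]); print('len',np.linalg.norm(b[0]-b[1]),'block centre',mid+.045*ux)
print('fin ends',ray('scene',[f(275,362),f(340,412)],.083).round(4))
E
```

```text
carrier [[ 0.5538 -0.1774  0.036 ]
 [ 0.3923 -0.0362  0.036 ]
 [ 0.5316 -0.0169  0.036 ]] [ 0.4731 -0.1068  0.036 ]
[[ 0.5376 -0.1443  0.1767]
 [ 0.5109 -0.1464  0.1767]]
len 0.02682932925619 block centre [ 0.51803339 -0.10077774]
fin ends [[ 0.4702 -0.0857  0.083 ]
 [ 0.4772 -0.1284  0.083 ]]
```

step_arm(steps=[[[0,0.8,45,0,-1],[0,0.8,90,0,-1],[0,0.8,110,0,-1],[0,0.8,120,0,-1],[0,0.8,125,0,-1],[0,0.8,128,0,-1],[0,0.8,128,0,-1],[0,0.8,128,0,-1]]])

```text
time: 19.2
tool_pos: [0.5213, -0.0922, 0.0629]
ee_rot: [0.001, 0.656, 0.755, 0.0]
wrist_force: [-0.4, -0.2, -0.1]
width: 0.318
gripper_force: 30.0
```

```bash
python3 - <<'E'
from h import *
t=(-.138*8e-3,.990*8e-3)
plan((.52+t[0],-.1005+t[1],.0584,8.0))
E
```

```text
tcp [ 0.5213 -0.0922  0.0629] ydeg 7.97 tilt 0.12 t 19.2 w 0.318 F [-0.4 -0.2 -0.1] j [-0.31  0.49  1.84 -0.    0.81 -0.44]
  -> [-0.  -2.4  4.5] -0.0005 rows~ 0.1
```

step_arm(steps=[[[0,-0.5,1.5,0,-1],[0,-0.5,3,0,-1],[0,-0.5,3.5,0,-1],[0,-0.5,3.5,0,-1]]])

```text
time: 19.6
tool_pos: [0.5202, -0.0921, 0.0589]
ee_rot: [0.0, 0.656, 0.755, 0.0]
wrist_force: [-1.5, -0.6, 4.8]
width: 0.316
gripper_force: 30.0
```

step_arm(steps=[[[0,0,0,0,-0.1],[0,0,0,0,-0.1],[0,0,0,0,-0.1],[0,0,-5,0,-0.1],[0,0,-30,0,-0.1],[0,0,-70,0,0],[0,0,-110,0,0.2],[0,0,-135,0,0.4],[0,0,-135,0,0.4],[0,0,-135,0,0.4]]])

```text
time: 20.6
tool_pos: [0.52, -0.092, 0.1937]
ee_rot: [0.001, 0.656, 0.755, 0.0]
wrist_force: [-1.3, 0.0, -1.0]
width: 0.701
gripper_force: 0.0
```

```bash
python3 - <<'E'
from h import *
plan((.40,.10,.19,None),(.383,.3436,.16,-73.9))
im,d,W=cloud('scene'); np.savez('c4.npz',im=im,W=W)
z=W[...,2];u,v=np.meshgrid(np.arange(512),np.arange(384))
ux=np.array([-.138,.990]);uy=np.array([-.990,-.138])
P=W[...,:2]-np.array([.4735,-.107]); X=P@ux;Y=P@uy
k=(abs(Y+.047)<.03)&(abs(X)<.06)&(z>.04)&(z<.07)
for a in np.arange(-.05,.055,.01):
    q=k&(abs(X-a)<.005); print(round(a,2),q.sum(),np.nanmedian(z[q]).round(4) if q.any() else '',(np.nanmin(Y[q]).round(4),np.nanmax(Y[q]).round(4)) if q.any() else '')
E
```

```text
tcp [ 0.52   -0.092   0.1937] ydeg 7.96 tilt 0.06 t 20.6 w 0.701 F [-1.3  0.  -1. ] j [-0.31  0.3   1.72 -0.    1.11 -0.44]
  -> [206.8 -92.2   3.5] 0 rows~ 4.5
  -> [450.4 -75.3  33.3] 1.4288 rows~ 9.5
-0.05 49 0.0416 (np.float64(-0.0696), np.float64(-0.0259))
-0.04 72 0.0453 (np.float64(-0.0707), np.float64(-0.0261))
-0.03 65 0.0456 (np.float64(-0.0682), np.float64(-0.0273))
-0.02 75 0.0462 (np.float64(-0.063), np.float64(-0.0338))
-0.01 65 0.0532 (np.float64(-0.062), np.float64(-0.0338))
0.0 65 0.0538 (np.float64(-0.0631), np.float64(-0.0338))
0.01 86 0.054 (np.float64(-0.0631), np.float64(-0.0341))
0.02 71 0.0611 (np.float64(-0.0635), np.float64(-0.0336))
0.03 71 0.0609 (np.float64(-0.062), np.float64(-0.0335))
0.04 62 0.061 (np.float64(-0.0632), np.float64(-0.0278))
0.05 17 0.0412 (np.float64(-0.068), np.float64(-0.0271))
```

step_arm(steps=[[[40,-18,0,0.14,0.4],[82,-37,0,0.28,0.4],[124,-56,0,0.42,0.4],[166,-74,0,0.56,0.4],[207,-92,0,0.7,0.4],[255,-90,0,0.84,0.4],[303,-85,0,0.98,0.4],[350,-82,5,1.12,0.4],[395,-79,15,1.26,0.4],[430,-76,25,1.4,0.4],[450.4,-75.3,33,1.429,0.4],[450.4,-75.3,33,1.429,0.4],[450.4,-75.3,33,1.429,0.4],[450.4,-75.3,33,1.429,0.4]]])

```text
time: 22.05
tool_pos: [0.3823, 0.3422, 0.1595]
ee_rot: [0.001, 0.99, 0.14, -0.001]
wrist_force: [0.1, -0.3, 0.1]
width: 0.699
gripper_force: 0.0
```

```bash
python3 - <<'E'
from h import *
plan((.383,.3436,.078,-73.9))
E
```

```text
tcp [0.3823 0.3422 0.1595] ydeg -73.86 tilt 0.16 t 22.05 w 0.699 F [ 0.1 -0.3  0.1] j [ 0.6   0.33  1.79 -0.    1.03  1.89]
  -> [ 1.3 -1.3 81.5] 0.0007 rows~ 1.6
```

step_arm(steps=[[[0.5,-0.5,35,0,0.4],[0.5,-0.5,65,0,0.4],[0.5,-0.5,78,0,0.4],[0.5,-0.5,82,0,0.4],[0.5,-0.5,82,0,-0.2],[0.5,-0.5,82,0,-1],[0.5,-0.5,82,0,-1],[0.5,-0.5,82,0,-1],[0.5,-0.5,82,0,-1],[0.5,-0.5,82,0,-1],[0.5,-0.5,82,0,-1],[0.5,-0.5,82,0,-1]]])

```text
time: 23.25
tool_pos: [0.3837, 0.3445, 0.079]
ee_rot: [-0.0, 0.99, 0.14, 0.001]
wrist_force: [-1.0, -1.2, 6.1]
width: 0.316
gripper_force: 30.0
```

step_arm(steps=[[[0,0,-5,0,-1],[0,0,-30,0,-1],[0,0,-70,0,-1],[0,0,-102,0,-1],[0,0,-112,0,-1],[0,0,-112,0,-1],[0,0,-112,0,-1]]])

```text
time: 23.95
tool_pos: [0.3825, 0.3437, 0.1892]
ee_rot: [0.0, 0.99, 0.14, -0.001]
wrist_force: [-0.2, -0.4, -1.0]
width: 0.314
gripper_force: 30.0
```

```bash
python3 - <<'E'
from h import *
t=(-.138*8e-3,.990*8e-3)
plan((.40,.10,.19,8),(.427+t[0],-.1135+t[1],.19,8.0))
E
```

```text
tcp [0.3825 0.3437 0.1892] ydeg -73.91 tilt 0.11 t 23.95 w 0.314 F [-0.2 -0.4 -1. ] j [ 0.6   0.29  1.75 -0.    1.1   1.89]
  -> [-50.8 239.   -0.6] -1.4296 rows~ 9.5
  -> [-8.290e+01  4.437e+02 -4.000e-01] -1.4296 rows~ 9.5
```

step_arm(steps=[[[-8,40,0,-0.14,-1],[-18,85,0,-0.28,-1],[-28,132,0,-0.42,-1],[-38,180,0,-0.56,-1],[-48,226,0,-0.7,-1],[-56,272,0,-0.84,-1],[-63,318,0,-0.98,-1],[-70,362,0,-1.12,-1],[-77,402,0,-1.26,-1],[-81,430,0,-1.38,-1],[-83,443.5,0,-1.43,-1],[-83,443.5,0,-1.43,-1],[-83,443.5,0,-1.43,-1],[-83,443.5,0,-1.43,-1]]])

```text
time: 25.35
tool_pos: [0.4252, -0.1036, 0.1892]
ee_rot: [-0.002, 0.657, 0.754, -0.0]
wrist_force: [1.0, 1.0, -0.5]
width: 0.316
gripper_force: 30.0
```

```bash
python3 - <<'E'
from h import *
t=(-.138*8e-3,.990*8e-3)
plan((.427+t[0],-.1135+t[1],.058,8.0))
im,d,W=cloud('scene'); cv2.imwrite('pics/blk3.png',cv2.resize(im[180:330,200:400],(800,600),interpolation=cv2.INTER_CUBIC))
E
```

```text
tcp [ 0.4252 -0.1036  0.1892] ydeg 7.92 tilt 0.19 t 25.35 w 0.316 F [ 1.   1.  -0.5] j [-0.4   0.19  1.91  0.    1.05 -0.54]
  -> [ -2.3   0.7 131.2] -0.0014 rows~ 2.6
```

View pics/blk3.png

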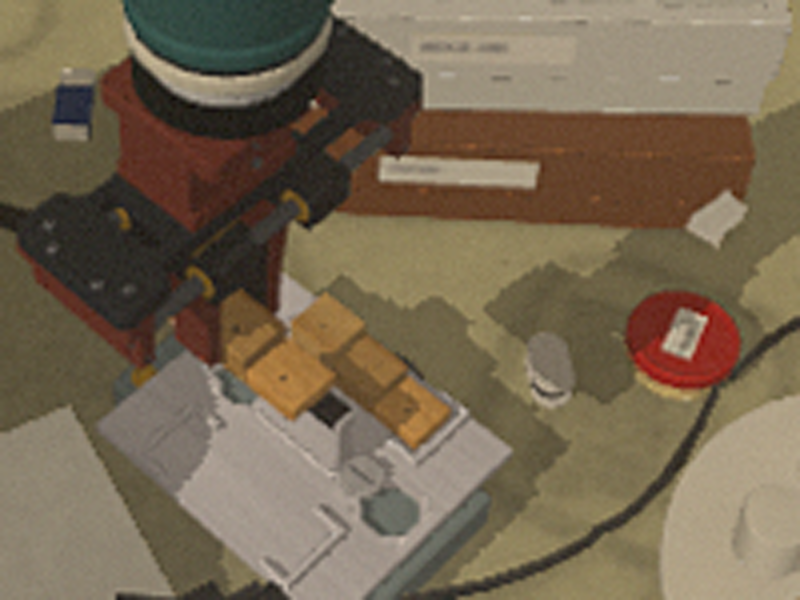

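```bash
python3 - <<'E'
from h import *
f=lambda x,y:(200+x/4-.4,180+y/4-.4)
b=ray('scene',[f(333,374),f(292,406)],.1762); ux=np.array([-.138,.990])
print(b.round(4),'block centre',b.mean(0)[:2]+.045*ux)
t=(-.138*8e-3,.990*8e-3)
plan((.427+t[0],-.1135+t[1],.058,8.0))
E
```

```text
[[ 0.4452 -0.1558  0.1762]
 [ 0.4203 -0.1577  0.1762]] block centre [ 0.42655243 -0.11220122]
tcp [ 0.4255 -0.1034  0.1895] ydeg 7.99 tilt 0.14 t 25.4 w 0.315 F [-0.8 -0.4 -0.8] j [-0.4   0.19  1.91  0.    1.05 -0.54]
  -> [ -2.4   0.4 131.5] -0.0002 rows~ 2.6
```

step_arm(steps=[[[-1.2,0.3,45,0,-1],[-1.2,0.3,90,0,-1],[-1.2,0.3,110,0,-1],[-1.2,0.3,120,0,-1],[-1.2,0.3,125,0,-1],[-1.2,0.3,127,0,-1],[-1.2,0.3,127,0,-1],[-1.2,0.3,127,0,-1]]])

```text
time: 26.2
tool_pos: [0.4277, -0.1063, 0.0643]
ee_rot: [0.001, 0.656, 0.755, 0.0]
wrist_force: [0.5, -0.1, -0.1]
width: 0.316
gripper_force: 30.0
```

step_arm(steps=[[[0,0,1.5,0,-1],[0,0,3,0,-1],[0,0,4,0,-1],[0,0,4,0,-1]]])

```text
time: 26.6
tool_pos: [0.4271, -0.1062, 0.0595]
ee_rot: [0.0, 0.656, 0.755, -0.0]
wrist_force: [-0.0, -0.6, 2.6]
width: 0.316
gripper_force: 30.0
```

step_arm(steps=[[[0,0,0,0,-0.1],[0,0,0,0,-0.1],[0,0,0,0,-0.1],[0,0,0,0,-0.1],[0,0,-5,0,-0.1],[0,0,-30,0,-0.1],[0,0,-70,0,0],[0,0,-110,0,0],[0,0,-140,0,0],[40,0,-150,0,0],[85,0,-150,0,0],[130,0,-150,0,0],[150,0,-150,0,0],[150,0,-150,0,0],[150,0,-150,0,0]]])

```text
time: 28.1
tool_pos: [0.4061, 0.0424, 0.2097]
ee_rot: [0.0, 0.655, 0.755, -0.0]
wrist_force: [-0.4, -0.5, 0.1]
width: 0.501
gripper_force: 0.0
```

```bash
python3 - <<'E'
from h import *
plan()
im,d,W=cloud('scene'); cv2.imwrite('pics/final.png',cv2.resize(im[180:330,200:400],(800,600),interpolation=cv2.INTER_CUBIC))
z=W[...,2]; ux=np.array([-.138,.990]);uy=np.array([-.990,-.138])
P=W[...,:2]-np.array([.4735,-.107]); X=P@ux;Y=P@uy
for s in (1,-1):
  k=(abs(Y-s*.047)<.02)&(abs(X)<.06)&(z>.04)&(z<.07)
  for a in np.arange(-.05,.055,.02):
    q=k&(abs(X-a)<.005); print(s,round(a,2),q.sum(),np.nanmedian(z[q]).round(4),np.nanmin(Y[q]).round(4),np.nanmax(Y[q]).round(4))
E
```

```text
tcp [0.4061 0.0424 0.2097] ydeg 8.12 tilt 0.05 t 28.1 w 0.501 F [-0.4 -0.5  0.1] j [-0.06  0.11  1.94 -0.    1.09 -0.21]
1 -0.05 65 0.0424 0.0272 0.0667
1 -0.03 71 0.0457 0.033 0.0667
1 -0.01 74 0.0534 0.0319 0.06
1 0.01 87 0.0551 0.0313 0.0604
1 0.03 79 0.0612 0.0317 0.061
1 0.05 17 0.0409 0.0341 0.0664
-1 -0.05 44 0.0413 -0.0667 -0.0286
-1 -0.03 58 0.0455 -0.0621 -0.0287
-1 -0.01 68 0.0536 -0.0628 -0.0342
-1 0.01 85 0.0541 -0.0636 -0.0337
-1 0.03 71 0.0611 -0.0629 -0.0342
-1 0.05 14 0.0411 -0.0596 -0.0281
```

View pics/final.png

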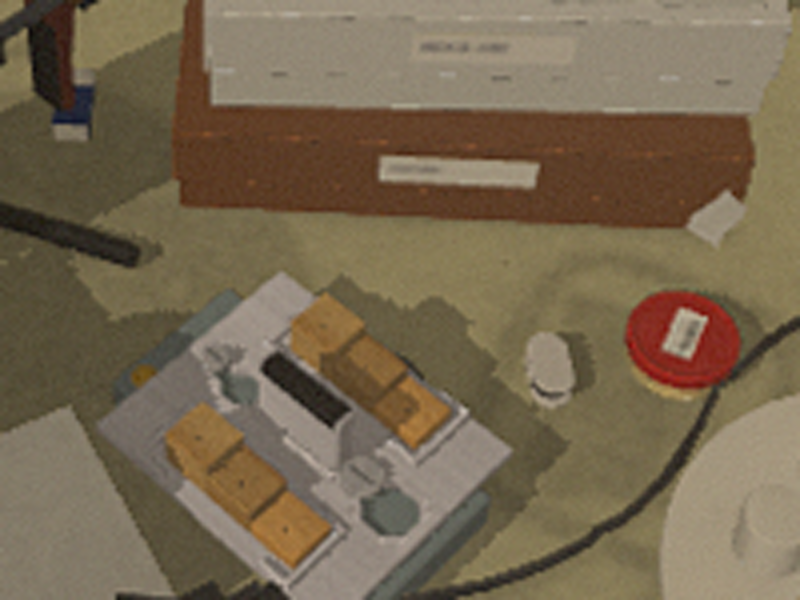

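Both blocks lie flat in their bays at about (245,480) and (370,365), tall steps towards the catch. The brass catch is up at (143,375), and the bystanders are undisturbed.

```bash
python3 -c "
from rig import ctrl
print(ctrl.hand_in())"
```

```text
the job is handed in; nothing more can be done
None
```

I locked the carrier on the board with the catch up, laid both blocks flat in their bays with tall steps towards the catch, and handed the job in at about 28 s; the hand-in returned no verdict.

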